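# Snap the sealing cap onto the open port

## Robot

A 7-joint arm with a two-finger parallel gripper is mounted at the origin on the work surface. World frame = base frame: x ahead of the robot, y to its left, z up, the work surface at z = 0. Lengths are in m, angles in rad, forces in N, time in s.
With the tool pointing down it reaches from about 0.4 to 0.85 m from the base axis. Payload 10.4 kg.
Tool frame: the origin (TCP) lies at the very end of the fingers, on their centre line; the grasp point (between the pads) lies r.hold_point_z behind it (r.hold_point_z is the distance from the TCP to the grasp point, in m); z points along the fingers, y is the direction in which the jaws open and shut (so a half turn about z gives the same grasp; the last joint's range is limited). The gripper opens to 87 mm and grips with 3 to 60 N. Pads are 19 mm wide; open, the fingers measure 117 mm over their backs; the gripper's body (75 mm by 190 mm) begins 51 mm behind the grasp point.
Start: joints at [1.242, 0.332, -0.065, 1.46, 0.022, 1.35, -0.088], TCP at [0.188, -0.596, 0.223] pointing down, gripper open.
Joint ranges: [-2.6, 2.6], [-0.5, 2.12], [-1.47, 1.34], [0.16, 2.42], [-1.27, 4.41], [0.06, 2.06], [-2.6, 2.6]. Speed limits (rad/s): [2.22, 2.22, 2.79, 2.79, 3.14, 3.14, 3.14].

## Interface

Orientations are given as a unit quaternion [x, y, z, w].
In Python, from bench import r gives the robot as it stands.
- The arm moves only by the tool send_rows, never from a script. Its argument "commands" is a list of rows, each a list of 7 numbers: the shift along the world's x, y, z normalised to -1 to 1, where 1 is 0.03 m, then the turn, a rotation vector about the world's x, y, z normalised to -1 to 1, where 1 is 5 degrees, then the gripper command: -1 is fully open, 1 is shut, values between are in proportion. In form: [[tx, ty, tz, ax, ay, az, jaw], ...]. A call has 1 to 10 rows; each row shifts and turns the pose as measured when the row begins; what a row does not reach is not made up. A row lasts 1/12 s, in which the tool goes at most 41.7 mm and 7.16 degrees, less where a joint would pass 70% of its speed; a pose out of reach is approached as far as the arm can. A call with a number of a shift or a turn outside -1 to 1 is refused whole. A call with a gripper value outside its range is refused whole. The fingers move at their own pace and stop on an object; "grip_force" is the grip in N (left out, the last holds). Time passes only in rows, so rows that do not move let the fingers close. It gives the time, the measured TCP pose, the force and the opening at its end, in the units of the state.
- r.read_state(): the state, without advancing time (a new reading comes with each control period).
- r.camera(name): name is "scene" or "top" or "wrist"; returns the picture (480x640x3 uint8, blue, green, red); there is no depth.
- r.calibration(name): a dict with "K" (3x3 intrinsics, pixels), "R" (3x3) and "t" (3): a world point X has camera coordinates R X + t; the wrist camera has in their place "mount" (4x4, takes a point from camera to tool coordinates, whose origin is the TCP and whose axes are the flange's). Camera axes: x right, y down, z forward; pixel columns grow to the right and rows downward; lengths in m; the calibration is good to about 2 mm. The wrist camera is an equidistant fisheye: a pixel r from the principal point sees the ray r / f radians off the axis. A picture is of the moment at which its call begins: read the wrist's pose just before it. calibration takes no time and is no camera call.
- r.close_job(): hands the job in, once; it reports no verdict.
The state is a dict: "time": time; "joint_positions": joint angles; "joint_vel": joint speeds; "joint_torque": joint torques, N m; "ee_pos": TCP position; "eef_rot": TCP orientation; "ft_force": force on the tool from outside, world axes, zero at the start; "torque": the same for the moment, N m; "width": finger opening in m.
Only numpy, scipy, OpenCV 4.12 (cv2) and the standard library are available. Lean on these libraries where they do the work, as an engineer would, in place of code of your own. Each camera call takes 0.05 s, during which the arm holds its last target.

## Task

One of the three ports on top of the grey junction box is still open: pick out the loose cap that fits it (the middle one of the three sizes), put it squarely on the bare stud and press it down until it clicks past the stud's spring bumps. Keep pressing after the click so the rubber seal under the cap is squeezed firmly for at least two seconds, and finish while still holding the cap pressed down; do not let go. Leave the other two caps and everything else on the table where they are.

Things in the scene. Friction and masses are not known exactly. Their poses are not given: they have to be found in the camera images.
- cap: The cap to fit: grey plastic, hollow, upright, mouth down. Skirt 44 mm diameter, 36 mm tall, flat-topped; on it a solid round pull knob, 22 mm diameter, 30 mm tall (66 overall), to grip it by. Mouth opening 33.4 mm wide (inner lip 3 mm tall), bore above it 38.6 mm wide; cavity 33 mm deep. Mass 40 to 85 g. Origin: centre of the mouth plane; z up through the knob.
- cap_small: Grey cap of the same form, skirt only 33 mm across, same heights and knob (26 mm bore: does not go over the stud). Origin as for cap. To be left alone.
- cap_large: Grey cap of the same form, skirt 60 mm across, same heights and knob (52 mm bore: too wide, does not snap). Origin as for cap. To be left alone.
- junction_box: Grey box fixed to the table, 110 x 250 mm, top face 60 mm above the table, long along its y; three ports in a row on its top, 80 mm apart, the middle one at the box centre. Two already wear caps, one is bare; which one varies. Origin: centre of its underside.
- stud: The bare stud: steel, fixed upright on the box top (60 mm above the table). Flange 54 mm across, 6 mm tall; shaft 30 mm diameter, its top 37 mm above the box top, the upper 5 mm tapered to 23 mm. Origin: centre of its foot on the box top; z up along the shaft.
- stud_bumps (a point): Point on the stud's axis 18.5 mm above the box top, level with four slippery spring bumps, 37 mm across them. Coming down, the cap's mouth meets them about 24 mm above the box top; forcing it past takes about 8 to 12 N; at about 17 mm the force drops (the click) and turns to a pull of up to 11 N that draws the cap on to about 11 mm; the bumps then keep the cap on.
- seal (a joint): How far the rubber seal ring round the stud's foot (48 mm across, free top 10 mm above the box top) is squeezed, m: 0 free, 0.003 fully (hard stop; cap's mouth 7 mm above the box top). Springy: 0.0015 takes about 7 N, 0.003 about 12 N of push on the cap; the clicked cap alone leaves it near 0.
- port_left: Closed port on the box: a fixed cap like the others, already seated (44 mm across, knob top 75 mm above the box top). Origin: centre of its foot on the box top.
- port_right: Second closed port, same as port_left.
- chart_weight: Bystander: brass chart weight, 38 mm across, 24 mm tall; origin under its centre. To be left alone.
- parallel_rule: Bystander: black parallel rule lying flat, 72 x 260 x 8 mm, long along its y; origin under its centre. To be left alone.
- torch: Bystander: black torch lying on its side, 145 mm long along its y, up to 38 mm across; origin under its middle. To be left alone.
- tape_roll: Bystander: roll of pale tape lying flat, 90 mm across, 24 mm tall; origin under its centre. To be left alone.
- mug: Bystander: white mug, 78 mm across, 88 mm tall, handle to its +y; origin under its centre. To be left alone.
- dropper: Bystander: small white bottle, 38 mm across, 85 mm tall; origin under its centre. To be left alone.
There are look-alikes about, which are no part of the job. Leave any red or turquoise look-alike of the cap alone.

How it is judged:
On the way, in this order (a step that is already met when the one before it is completed fails the run):
1. the fitting cap is lifted clear off the table (height (world z) of cap above 0.03 m and contact force between the fingers and cap above 1 N), for 0.1 s.
2. the cap is past the click, square on the stud, and pressed on so that the seal stays squeezed for a second (z of cap in the frame of stud between 0.004 and 0.0095 m and horizontal distance between cap and stud below 0.004 m and angle between the z axis of cap and the z axis of stud, either way round below 0.1 rad and angle between cap's own z axis and vertical below 0.1 rad and value of joint seal above 0.0012 m and contact force between the fingers and cap above 1 N), for 1 s.
At the end, for the whole second after the job is handed in: Cap square on the stud past the click (mouth under 9.5 mm above the box top, within 4 mm of centre, tilt under 0.1 rad), at rest, fingers still on it and pressing, seal squeezed more than 1.2 mm: for a second before the program ends and the second after (all of step 2 and linear speed of cap below 0.02 m/s); the arm keeps its last pose, push and grip.
It fails at once if one of the other two caps was moved by more than 40 mm (distance of any of cap_small, cap_large from where it was at the start of the episode above 0.04 m).
It fails at once if a bystander was moved by more than 40 mm (distance of any of chart_weight, parallel_rule, torch, tape_roll, mug, dropper from where it was at the start of the episode above 0.04 m).
It also fails if it takes over 48 s, if anything falls off the work surface, if the arm or the gripper's body presses on something with over 40 N, if the wrist force passes 120 N, or if a joint passes its speed limit or range.

## Working session

There is one attempt and no reset: what is moved stays moved. The work goes in short steps, Python scripts to look and compute and a tool call to move; the robot and the scene stay as the last step left them, time stands still between calls to the robot, and variables do not carry over. Pictures are saved under pics/ and viewed, and the job is handed in when it is done.

Besides the shell and the picture viewer there is one more tool, called after "Request:" as name(argument=value, ...), one argument or row to a line, values as JSON. send_rows: Moves the arm, as the interface text tells. Scaled input: -1 to 1 covers 0.03 m each way for a shift and 5 degrees each way for a turn. Its arguments: {"type":"object","properties":{"commands":{"type":"array"},"grip_force":{"type":"number"}},"required":["commands"]}

```bash
mkdir -p pics; ls; python3 - <<'E'
from bench import r
import cv2
s=r.read_state(); print(s, r.hold_point_z)
for n in("scene","top"):
    cv2.imwrite(f"pics/{n}0.png",r.camera(n)); print(n,r.calibration(n))
print(r.calibration("wrist"))
E
```

```text
pics
{'time': 0.0, 'joint_positions': array([ 1.24238649,  0.33287049, -0.06472588,  1.46092702,  0.02159323,
        1.34990289, -0.08847259]), 'joint_vel': array([-0.00115771,  0.00028507,  0.00034998, -0.00098918, -0.00031845,
        0.0016492 , -0.00045734]), 'joint_torque': array([-6.20245009e-04, -6.23247385e+01,  2.45199970e-02, -3.89907467e+01,
       -6.12114184e-02,  3.98084521e-02,  9.34428931e-05]), 'ee_pos': array([ 0.18806204, -0.5956327 ,  0.22176169]), 'eef_rot': array([ 9.88327142e-01,  1.52344878e-01, -1.32342308e-04, -6.93695035e-04]), 'ft_force': array([ 0.34618149, -0.50797084, -0.16720381]), 'torque': array([0.01451239, 0.03912793, 0.04063269]), 'width': 0.08706398160701702} 0.0187
scene {'K': array([[493.16440102,   0.        , 316.84440601],
       [  0.        , 493.16440102, 241.65472206],
       [  0.        ,   0.        ,   1.        ]]), 'R': array([[-0.70989446,  0.70430227,  0.00285675],
       [ 0.35919331,  0.36552834, -0.85870204],
       [-0.60583002, -0.6085617 , -0.51246721]]), 't': array([ 0.40493216, -0.13969044,  1.25683674])}
top {'K': array
[... 165 characters left out ...]
.01784011, -0.9996685 ,  0.01856378],
       [-0.98846127,  0.01484077, -0.15074507],
       [ 0.1504196 , -0.02103889, -0.98839836]]), 't': array([-0.01695382,  0.57942017,  0.85635695])}
{'K': array([[371.64829954,   0.        , 317.61160942],
       [  0.        , 371.64829954, 246.84127703],
       [  0.        ,   0.        ,   1.        ]]), 'mount': array([[ 4.08519992e-04, -9.55669239e-01, -2.94442080e-01,
         8.13204563e-02],
       [ 9.99999641e-01,  1.71909713e-04,  8.29470502e-04,
        -4.47551258e-04],
       [-7.42081990e-04, -2.94442314e-01,  9.55668966e-01,
        -1.62692665e-01],
       [ 0.00000000e+00,  0.00000000e+00,  0.00000000e+00,
         1.00000000e+00]])}
```

View pics/scene0.png

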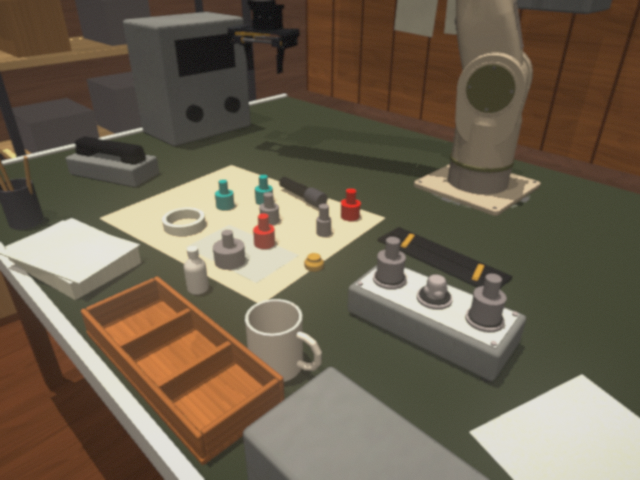

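View pics/top0.png

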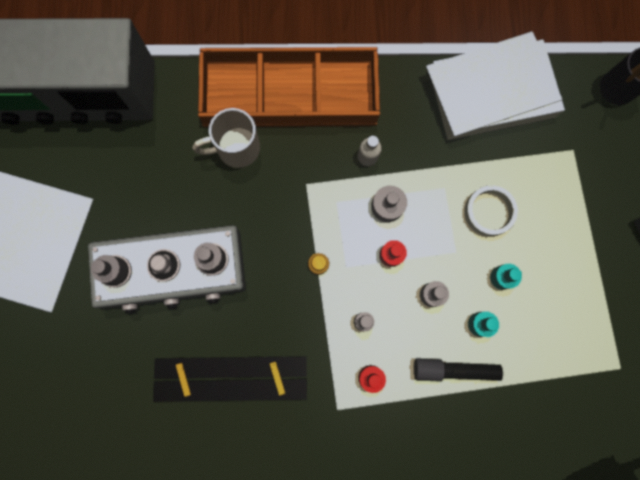

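Candidates in the top view:
- Grey: (390,203) is the large one, (435,294) looks like the middle one and (363,322) the small one.
- Red: (393,253) and (372,379).
- Turquoise: (507,277) and (485,324).

I choose the grey one at (435,294). The bare stud is the middle port, near (162,264). I'll check both in close crops.

```bash
python3 - <<'E'
import cv2,numpy as np
t=cv2.imread("pics/top0.png"); s=cv2.imread("pics/scene0.png")
f=lambda im,x,y,w,h,k:cv2.resize(im[y:y+h,x:x+w],None,fx=k,fy=k,interpolation=cv2.INTER_CUBIC)
a=f(t,340,170,130,170,3); 
b=f(s,205,170,130,100,3)
cv2.imwrite("pics/c1.png",a);
c=f(t,85,220,160,90,5);d=f(s,340,230,190,140,4)
cv2.imwrite("pics/c2.png",c);cv2.imwrite("pics/c3.png",d);cv2.imwrite("pics/c4.png",f(s,205,170,180,110,4))
E
```

```text
(no output)
```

View pics/c1.png

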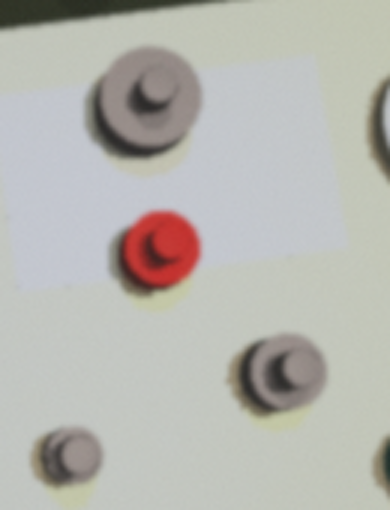

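View pics/c2.png

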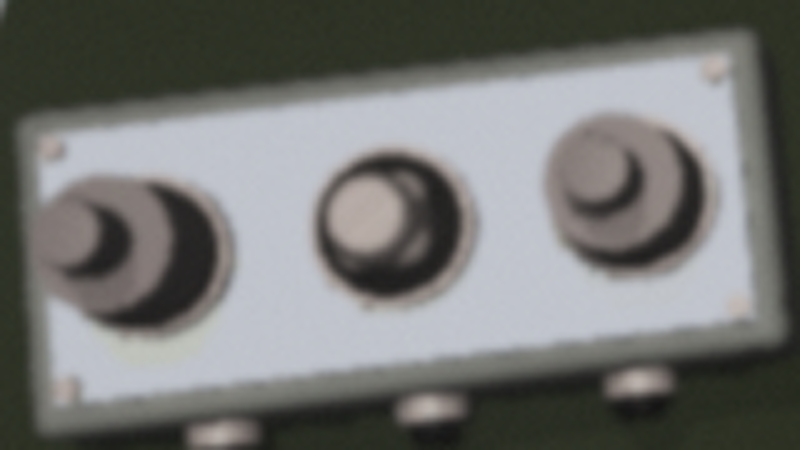

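View pics/c3.png

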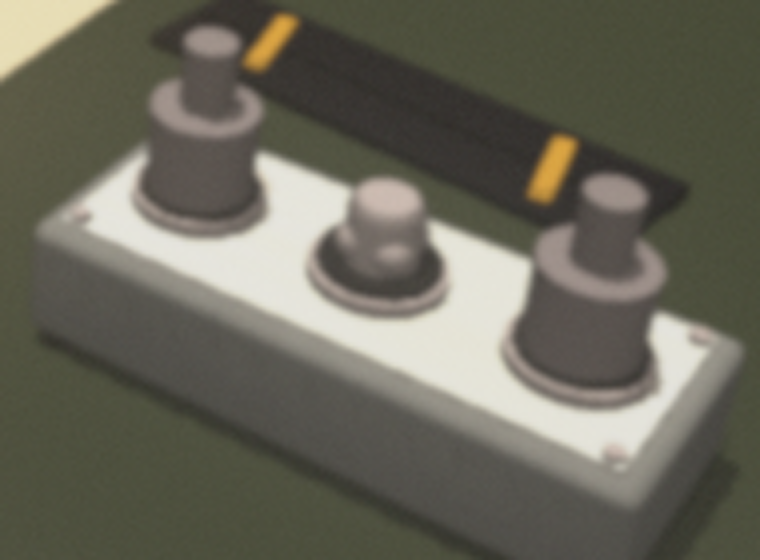

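View pics/c4.png

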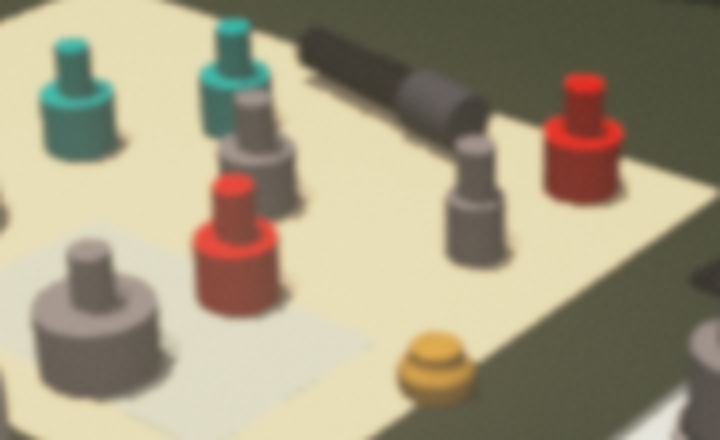

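The close crops confirm it. The cap at (435,294) is the middle size, with its skirt wider than the small grey one's and narrower than the large one's. The middle port is the bare stud, with its top at about (158,263) and flange centre at about (164,266). Next I triangulate.

```bash
cat > h.py <<'E'
import numpy as np
from bench import r
def ray(n,u,v):
    c=r.calibration(n);K,R,t=c["K"],np.array(c["R"]),np.array(c["t"])
    d=R.T@np.linalg.inv(K)@[u,v,1]; return -R.T@t,d
def atz(n,u,v,z):
    o,d=ray(n,u,v); return o+d*(z-o[2])/d[2]
def proj(n,X):
    c=r.calibration(n); p=c["R"]@np.array(X)+c["t"]; q=c["K"]@p; return q[:2]/q[2]
E
python3 - <<'E'
from h import *
np.set_printoptions(precision=4,suppress=True)
print("cap top",atz("top",439.5,292.6,.066),atz("scene",268.7,194,.066))
print("cap skirt",atz("top",435.7,293.4,.036))
print("stud top",atz("top",158.2,262.8,.097),atz("scene",436.7,278.5,.097))
print("flange",atz("top",164,265.6,.066),atz("scene",434.3,296,.066))
print("ports", atz("top",97.8,267.6,.135),atz("top",204.8,254.5,.135))
print("ports sc", atz("scene",393,240.8,.135),atz("scene",493.5,278.3,.135))
for nm,p,z in (("small",(365,321.5),.066),("large",(392,199),.066),("red",(395,251),.066),("turq",(484.5,323.5),.066),("turq2",(508,276),.066),("rule",(230,379),.008),("mug",(234,130),.088),("drop",(372,143),.085),("weight",(319,263),.024),("torch",(460,370),.03)): print(nm,atz("top",*p,z))
E
```

```text
cap top [ 0.4929 -0.2253  0.066 ] [ 0.4917 -0.227   0.066 ]
cap skirt [ 0.4933 -0.2262  0.036 ]
stud top [0.5457 0.228  0.097 ] [0.5432 0.2274 0.097 ]
flange [0.5447 0.2272 0.066 ] [0.5449 0.2289 0.066 ]
ports [0.5352 0.3078 0.135 ] [0.5527 0.1473 0.135 ]
ports sc [0.5549 0.1504 0.135 ] [0.537  0.3088 0.135 ]
small [ 0.448  -0.1009  0.066 ]
large [ 0.6519 -0.153   0.066 ]
red [ 0.5631 -0.1546  0.066 ]
turq [ 0.4413 -0.2965  0.066 ]
turq2 [ 0.5184 -0.3409  0.066 ]
rule [0.3555 0.1261 0.008 ]
mug [0.7683 0.1108 0.088 ]
drop [ 0.7441 -0.1199  0.085 ]
weight [ 0.5499 -0.0287  0.024 ]
torch [ 0.3648 -0.2621  0.03  ]
```

Request:
send_rows(
  commands=[
    [0.8,0.97,0,0,0,0,-1],
    [0.8,0.97,0,0,0,0,-1],
    [0.8,0.97,0,0,0,0,-1],
    [0.8,0.97,0,0,0,0,-1],
    [0.8,0.97,0,0,0,0,-1],
    [0.8,0.97,0,0,0,0,-1],
  ],
  grip_force=40,
)

```text
time: 0.6
ee_pos: [0.3263, -0.419, 0.2179]
eef_rot: [0.99, 0.144, -0.003, -0.002]
ft_force: [1.6, 0.3, 0.4]
width: 0.0869
```

Request:
send_rows(
  commands=[
    [0.8,0.95,0,0,0,0,-1],
    [0.8,0.95,0,0,0,0,-1],
    [0.8,0.95,0,0,0,0,-1],
    [0.8,0.95,-0.3,0,0,0,-1],
    [0.8,0.95,-0.3,0,0,0,-1],
    [0.8,0.95,-0.3,0,0,0,-1],
    [0.7,0.7,-0.3,0,0,0,-1],
    [0,0,0,0,0,0,-1],
    [0,0,0,0,0,0,-1],
  ],
)

```text
time: 1.35
ee_pos: [0.5008, -0.2059, 0.1793]
eef_rot: [0.989, 0.15, -0.003, -0.003]
ft_force: [-0.6, -0.6, 0.3]
width: 0.087
```

```bash
cat >> h.py <<'E'
import cv2
from scipy.spatial.transform import Rotation as Ro
def wproj(X,s):
    c=r.calibration("wrist"); R=Ro.from_quat(s["eef_rot"]).as_matrix()
    pt=R.T@(np.array(X)-s["ee_pos"]); M=np.array(c["mount"]); p=M[:3,:3].T@(pt-M[:3,3])
    th=np.arctan2(np.hypot(p[0],p[1]),p[2]); ph=np.arctan2(p[1],p[0]); f=c["K"][0,0]
    return np.array([c["K"][0,2]+f*th*np.cos(ph),c["K"][1,2]+f*th*np.sin(ph)])
def wray(u,v,s):
    c=r.calibration("wrist"); R=Ro.from_quat(s["eef_rot"]).as_matrix(); M=np.array(c["mount"]); f=c["K"][0,0]
    x,y=u-c["K"][0,2],v-c["K"][1,2]; q=np.hypot(x,y); th=q/f
    d=np.array([x/q*np.sin(th),y/q*np.sin(th),np.cos(th)])
    return s["ee_pos"]+R@M[:3,3], R@M[:3,:3]@d
def watz(u,v,z,s):
    o,d=wray(u,v,s); return o+d*(z-o[2])/d[2]
E
python3 - <<'E'
from h import *
import pickle
s=r.read_state(); im=r.camera("wrist"); cv2.imwrite("pics/w1.png",im); pickle.dump(s,open("s1.pkl","wb"))
print(s["ee_pos"],s["eef_rot"],s["joint_positions"])
for z in(.066,.036,0): print(wproj((.4925,-.226,z),s))
E
```

```text
[ 0.50084798 -0.20585676  0.17932163] [ 0.98870251  0.14981858 -0.00317723 -0.00341253] [ 0.68024856  0.21435637 -0.42195348  1.7158367   0.08837772  1.23951041
 -1.03269148]
[340.32148227 258.56898947]
[338.54440589 247.1111382 ]
[336.77661154 235.79884649]
```

View pics/w1.png

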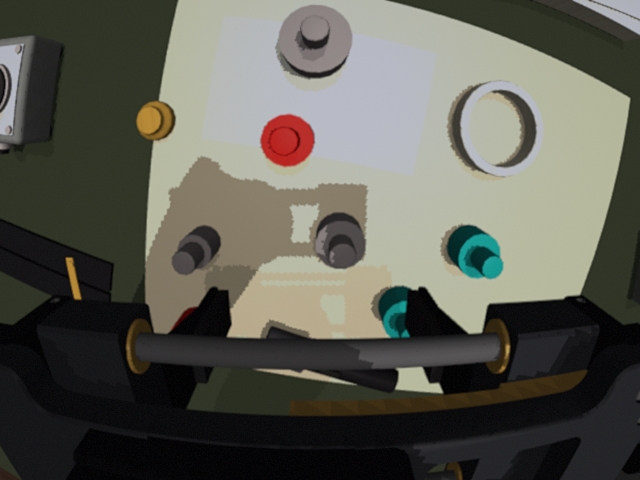

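The wrist view shows the middle grey cap at about (341,240), with its knob top at about (343,254). The small cap is at (195,248) and the red one at (288,140). I crop in to refine the position.

```bash
python3 - <<'E'
from h import *
im=cv2.imread("pics/w1.png")
cv2.imwrite("pics/w1c.png",cv2.resize(im[200:280,300:390],None,fx=7,fy=7,interpolation=cv2.INTER_CUBIC))
E
```

```text
(no output)
```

View pics/w1c.png

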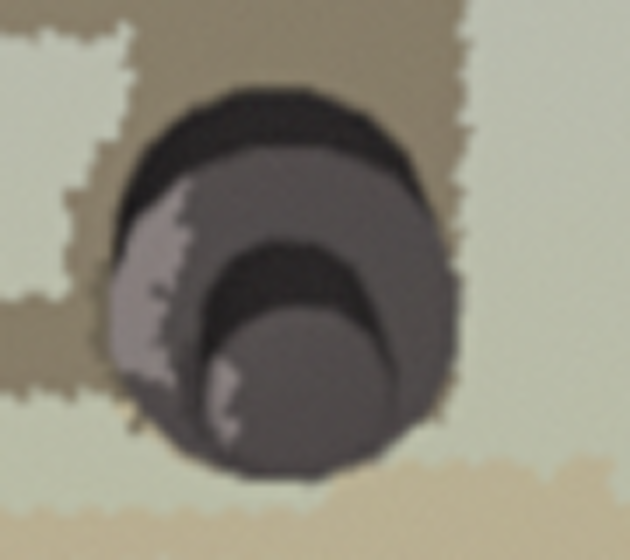

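```bash
python3 - <<'E'
from h import *
import pickle
s=pickle.load(open("s1.pkl","rb"))
print(watz(342.7,255.4,.066,s),watz(340.1,244.0,.036,s))
R=Ro.from_quat(s["eef_rot"]).as_matrix(); print(R)
E
```

```text
[ 0.49555329 -0.22695474  0.066     ] [ 0.49556645 -0.22640238  0.036     ]
[[ 0.9550886   0.29623032 -0.0073052 ]
 [ 0.29627369 -0.9550855   0.00579593]
 [-0.00526016 -0.00769996 -0.99995652]]
```

Request:
send_rows(
  commands=[
    [-0.2,-0.68,0,-0.07,-0.08,0,-1],
    [0,0,-0.5,0,0,0,-1],
    [0,0,-0.8,0,0,0,-1],
    [0,0,-0.8,0,0,0,-1],
    [0,0,-0.8,0,0,0,-1],
    [0,0,0,0,0,0,-1],
    [0,0,0,0,0,0,-1],
  ],
)

```text
time: 1.98
ee_pos: [0.4908, -0.235, 0.0917]
eef_rot: [0.989, 0.145, 0.001, 0.002]
ft_force: [0.7, 0.4, 0.0]
width: 0.0869
```

```bash
python3 - <<'E'
from h import *
s=r.read_state(); im=r.camera("wrist"); cv2.imwrite("pics/w2.png",im[180:480,100:540]); 
R=Ro.from_quat(s["eef_rot"]).as_matrix();print(s["ee_pos"],R[:,2],s["ft_force"])
print(wproj((.4945,-.2265,.066),s),wproj((.4945,-.2265,.036),s))
E
```

```text
[ 0.49076131 -0.23500107  0.09171639] [ 0.00173232 -0.0045581  -0.99998811] [0.71221827 0.38029053 0.03090469]
[304.91814182 277.09810536] [306.20281719 259.19850279]
```

View pics/w2.png

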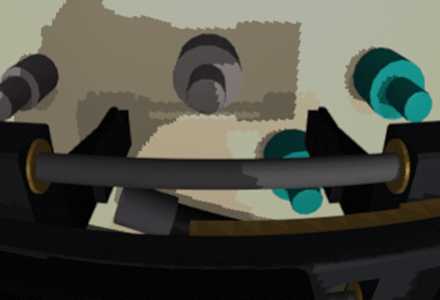

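The wrist view shows the knob top at about (307,275), within about 2 px of the prediction. The tool is centred to within a few mm.

Request:
send_rows(
  commands=[
    [0.13,0.26,-0.3,0,0,0,-1],
    [0,0,0,0,0,0,-1],
    [0,0,0,0,0,0,-1],
  ],
)

```text
time: 2.28
ee_pos: [0.4961, -0.2282, 0.0856]
eef_rot: [0.99, 0.144, 0.002, 0.004]
ft_force: [0.7, -1.1, 1.2]
width: 0.0873
```

```bash
python3 - <<'E'
from h import *
s=r.read_state(); im=r.camera("wrist"); cv2.imwrite("pics/w3.png",cv2.resize(im[180:300,240:380],None,fx=5,fy=5,interpolation=cv2.INTER_CUBIC)); 
R=Ro.from_quat(s["eef_rot"]).as_matrix();print(s["ee_pos"],R[:,2],s["ft_force"])
print(wproj((.4950,-.227,.066),s),wproj((.4950,-.227,.036),s))
import pickle; pickle.dump(s,open("s3.pkl","wb"))
E
```

```text
[ 0.49613387 -0.22823858  0.08557828] [ 0.00540246 -0.00702428 -0.99996074] [ 0.72951394 -1.10196789  1.17419573]
[315.01177522 293.08715969] [314.89068963 273.10041922]
```

View pics/w3.png

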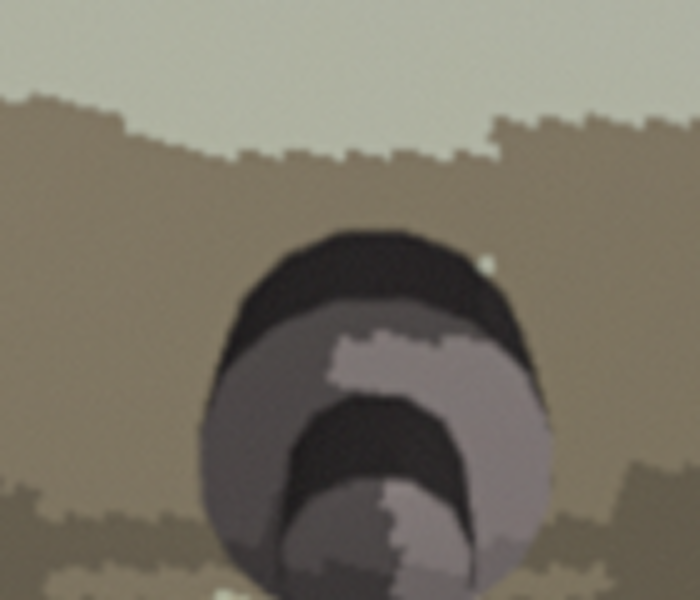

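Request:
send_rows(
  commands=[
    [-0.03,0.03,-0.5,0.08,0.06,0,-1],
    [0,0,-0.5,0,0,0,-1],
    [0,0,-0.4,0,0,0,-1],
    [0,0,0,0,0,0,-1],
    [0,0,0,0,0,0,-1],
  ],
)

```text
time: 2.75
ee_pos: [0.4966, -0.2269, 0.0423]
eef_rot: [0.99, 0.144, 0.001, 0.0]
ft_force: [0.5, 0.4, 0.1]
width: 0.0877
```

```bash
cat > st.py <<'E'
from h import *
np.set_printoptions(precision=4,suppress=True)
s=r.read_state();R=Ro.from_quat(s["eef_rot"]).as_matrix();z=R[:,2]
print(s["time"],"p",s["ee_pos"],"z",z,"tiltcmd",-z[1]/.0873,z[0]/.0873,"F",s["ft_force"],"T",s["torque"],"w",s["width"],"x",R[:,0])
E
python3 st.py
```

```text
2.75 p [ 0.4966 -0.2269  0.0423] z [ 0.0027 -0.0004 -1.    ] tiltcmd 0.00411181308729524 0.03120301543845212 F [0.4706 0.4433 0.1353] T [ 0.0217 -0.0135  0.0103] w 0.08765005402077873 x [0.9584 0.2855 0.0025]
```

Request:
send_rows(
  commands=[
    [-0.05,0,-0.1,0,0.03,0,-1],
    [0,0,0,0,0,0,-1],
    [0,0,0,0,0,0,1],
    [0,0,0,0,0,0,1],
    [0,0,0,0,0,0,1],
    [0,0,0,0,0,0,1],
    [0,0,0,0,0,0,1],
    [0,0,0,0,0,0,1],
  ],
  grip_force=50,
)

```text
time: 3.42
ee_pos: [0.496, -0.2274, 0.0411]
eef_rot: [0.99, 0.144, 0.001, 0.001]
ft_force: [-0.1, 0.1, 0.7]
width: 0.0549
```

```bash
python3 st.py
```

```text
3.4167 p [ 0.496  -0.2274  0.0411] z [ 0.0021 -0.0015 -1.    ] tiltcmd 0.017304323861683804 0.02454132883021328 F [-0.0668  0.086   0.7497] T [ 0.0091  0.0062 -0.0133] w 0.05487829676539947 x [0.9584 0.2854 0.0016]
```

Request:
send_rows(
  commands=[
    [0,0,-0.06,0.01,0.02,0,1],
    [0,0,0,0,0,0,1],
    [0,0,0,0,0,0,1],
    [0,0,0,0,0,0,1],
    [0,0,0,0,0,0,1],
    [0,0,0,0,0,0,1],
    [0,0,0,0,0,0,1],
    [0,0,0,0,0,0,1],
    [0,0,0,0,0,0,1],
    [0,0,0,0,0,0,1],
  ],
)

```text
time: 4.25
ee_pos: [0.496, -0.2274, 0.0391]
eef_rot: [0.99, 0.144, 0.0, 0.0]
ft_force: [1.0, 0.4, -0.5]
width: 0.0211
```

```bash
python3 st.py
```

```text
4.25 p [ 0.496  -0.2274  0.0391] z [ 0.0003 -0.0006 -1.    ] tiltcmd 0.006715193948762656 0.00289878652368695 F [ 0.9829  0.4327 -0.4964] T [-0.0593 -0.0036  0.0271] w 0.021111865039502697 x [0.9584 0.2854 0.0001]
```

Request:
send_rows(
  commands=[
    [0,0,0.3,0,0,0,1],
    [0,0,0.6,0,0,0,1],
    [0,0,0.8,0,0,0,1],
    [0,0,0.8,0,0,0,1],
    [0,0,0.8,0,0,0,1],
    [0,0,0.8,0,0,0,1],
    [0,0,0.7,0,0,0,1],
    [0,0,0.5,0,0,0,1],
    [0,0,0,0,0,0,1],
    [0,0,0,0,0,0,1],
  ],
)

```text
time: 5.08
ee_pos: [0.4937, -0.2255, 0.2104]
eef_rot: [0.989, 0.145, 0.0, -0.0]
ft_force: [0.4, -0.2, -1.4]
width: 0.021
```

```bash
python3 st.py; python3 - <<'E'
from h import *
cv2.imwrite("pics/s4.png",r.camera("scene")[0:360])
E
```

```text
5.0833 p [ 0.4937 -0.2255  0.2104] z [ 0.0001  0.0002 -1.    ] tiltcmd -0.0025949087629142404 0.0006718538962530717 F [ 0.3923 -0.1948 -1.4433] T [-0.0033  0.0321 -0.0088] w 0.02100441773453525 x [0.9579 0.2869 0.0001]
```

View pics/s4.png

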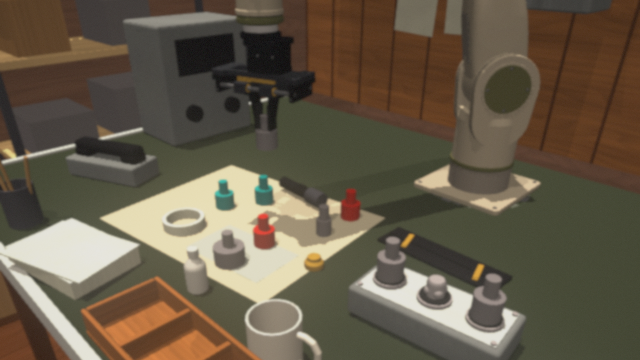

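The cap is lifted and upright in the grip at about (266,138), and the other objects haven't moved. Next I carry it toward the stud.

Request:
send_rows(
  commands=[
    [0.08,0.5,0,0,0,0,1],
    [0.1,0.9,0,0,0,0,1],
    [0.1,0.9,0,0,0,0,1],
    [0.1,0.9,0,0,0,0,1],
    [0.1,0.9,0,0,0,0,1],
    [0.1,0.9,0,0,0,0,1],
    [0.1,0.9,0,0,0,0,1],
    [0.1,0.9,0,0,0,0,1],
  ],
)

```text
time: 5.8
ee_pos: [0.5108, -0.0203, 0.2011]
eef_rot: [0.99, 0.139, -0.006, -0.002]
ft_force: [0.4, 0.0, -0.1]
width: 0.0209
```

```bash
python3 st.py; python3 -c "
from h import *
print(r.read_state()['joint_positions'])"
```

```text
5.8 p [ 0.5108 -0.0203  0.2011] z [-0.0133  0.0015 -0.9999] tiltcmd -0.017486045422842607 -0.15193061105011618 F [ 0.3896  0.0023 -0.1062] T [ 0.0121 -0.1049 -0.0097] w 0.020885159605073512 x [ 0.9615  0.2746 -0.0123]
[ 0.47509514  0.14827709 -0.56767222  1.75131368  0.0802266   1.27900073
 -1.4043679 ]
```

Request:
send_rows(
  commands=[
    [0.08,0.8,0.1,-0.01,-0.1,0,1],
    [0.05,0.9,0.1,0,0,0,1],
    [0.05,0.9,0.1,0,0,0,1],
    [0.05,0.9,0,0,0,0,1],
    [0.05,0.9,0,0,0,0,1],
    [0.05,0.8,0,0,0,0,1],
    [0,0.4,0,0,0,0,1],
    [0,0,0,0,0,0,1],
    [0,0,0,0,0,0,1],
  ],
)

```text
time: 6.55
ee_pos: [0.5133, 0.1623, 0.2001]
eef_rot: [0.99, 0.144, -0.01, -0.003]
ft_force: [0.2, 0.3, -0.4]
width: 0.021
```

```bash
python3 st.py; python3 - <<'E'
from h import *
s=r.read_state(); im=r.camera("wrist"); cv2.imwrite("pics/w5.png",im)
import pickle; pickle.dump(s,open("s5.pkl","wb"))
print(s['joint_positions'],wproj((.545,.228,.097),s),wproj((.545,.228,.066),s))
E
```

```text
6.55 p [0.5133 0.1623 0.2001] z [-0.0206  0.0027 -0.9998] tiltcmd -0.030442866149292192 -0.23635277720299314 F [ 0.1601  0.3051 -0.4474] T [-0.0333 -0.0289  0.018 ] w 0.020989138729193543 x [ 0.9585  0.2843 -0.019 ]
[ 0.22098362  0.23848758 -0.69398766  1.67642306  0.14544151  1.30065434
 -1.78307883] [244.50563508 178.92689276] [252.12647037 173.68042253]
```

View pics/w5.png

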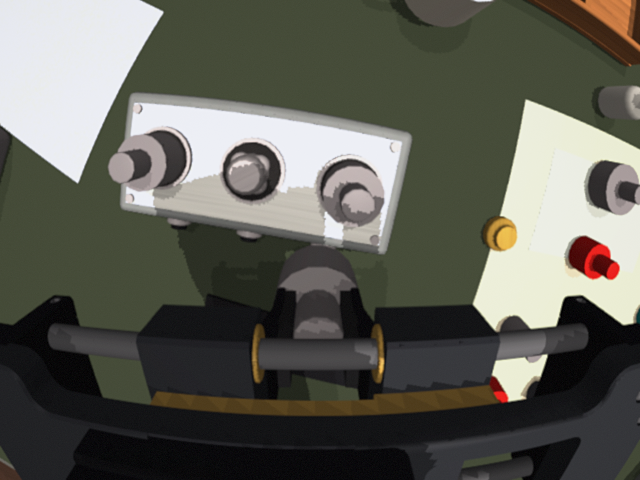

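The wrist view shows the held cap at the bottom, near (320,280), the stud top at about (246,178), and capped ports on either side. I crop to refine the stud.

```bash
python3 - <<'E'
from h import *
im=cv2.imread("pics/w5.png")
a=cv2.resize(im[130:210,210:300],None,fx=7,fy=7,interpolation=cv2.INTER_CUBIC)
cv2.imwrite("pics/w5c.png",a)
cv2.imwrite("pics/w5d.png",cv2.resize(im[230:370,260:380],None,fx=4,fy=4,interpolation=cv2.INTER_CUBIC))
E
```

```text
(no output)
```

View pics/w5c.png

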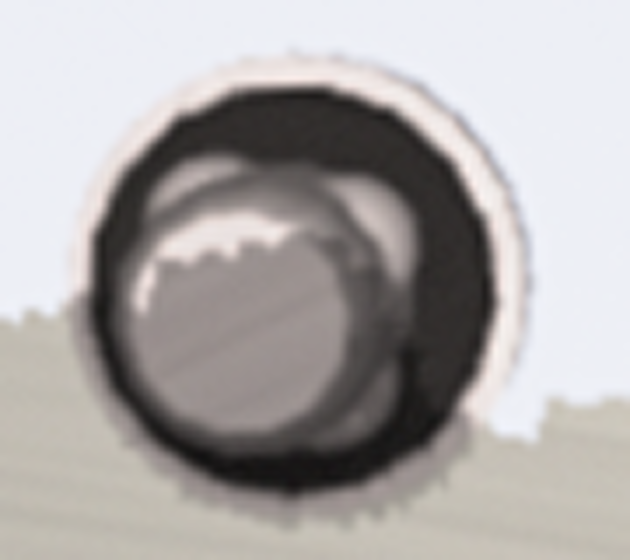

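View pics/w5d.png

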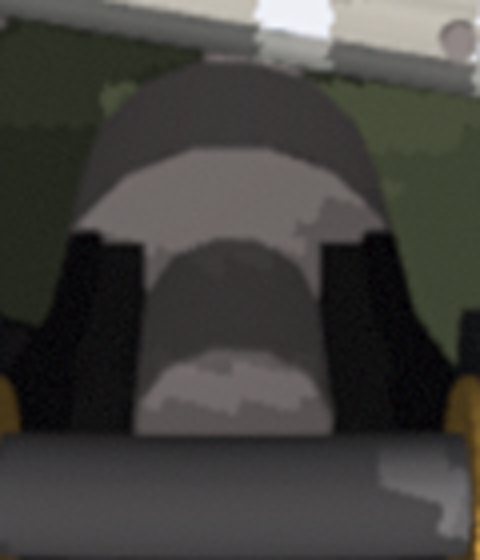

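```bash
python3 - <<'E'
from h import *
import pickle
np.set_printoptions(precision=4,suppress=True)
s=pickle.load(open("s5.pkl","rb"))
print(watz(244.0,175.6,.097,s),watz(252.9,171.0,.066,s),watz(251.6,170.9,.07,s))
R=Ro.from_quat(s["eef_rot"]).as_matrix()
# draw predicted cap outline for centred cap
im=cv2.imread("pics/w5.png")
big=cv2.resize(im[230:370,260:380],None,fx=4,fy=4,interpolation=cv2.INTER_CUBIC)
for rad,z in((.022,0),(.022,.036),(.011,.066)):
    for off,col in(((0,0),(0,255,0)),):
        for a in np.linspace(0,2*np.pi,90):
            p=np.array([off[0]+rad*np.cos(a),off[1]+rad*np.sin(a),.0391-z])
            u=(wproj(s["ee_pos"]+R@p,s)-[260,230]+.5)*4-.5
            cv2.circle(big,tuple(int(round(q)) for q in u),1,col,-1)
cv2.imwrite("pics/w5e.png",big)
E
```

```text
[0.5473 0.229  0.097 ] [0.5473 0.2279 0.066 ] [0.5477 0.2284 0.07  ]
```

View pics/w5e.png

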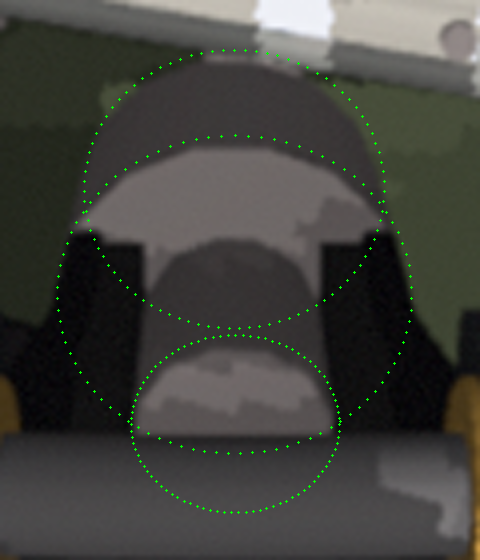

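Request:
send_rows(
  commands=[
    [0.4,0.75,0,-0.02,-0.12,0,1],
    [0.4,0.75,0,-0.01,-0.1,0,1],
    [0.3,0.6,0,0,0,0,1],
    [0,0,0,0,0,0,1],
    [0,0,0,0,0,0,1],
  ],
)

```text
time: 7.02
ee_pos: [0.5489, 0.2172, 0.1974]
eef_rot: [0.991, 0.137, -0.002, 0.003]
ft_force: [-0.6, -1.0, -0.3]
width: 0.0211
```

```bash
python3 st.py
```

```text
7.0167 p [0.5489 0.2172 0.1974] z [-0.0034 -0.0058 -1.    ] tiltcmd 0.06639466956671007 -0.039402828838478815 F [-0.5679 -0.9724 -0.2527] T [-0.0122  0.008  -0.0257] w 0.021128050591459738 x [ 0.9622  0.2722 -0.0049]
```

Request:
send_rows(
  commands=[
    [0,0.35,0,0.06,-0.04,0,1],
    [0,0,0,0,0,0,1],
    [0,0,-0.5,0,0,0,1],
    [0,0,-0.5,0,0,0,1],
    [0,0,-0.4,0,0,0,1],
    [0,0,0,0,0,0,1],
    [0,0,0,0,0,0,1],
  ],
)

```text
time: 7.6
ee_pos: [0.5497, 0.2213, 0.1541]
eef_rot: [0.991, 0.133, 0.001, 0.002]
ft_force: [-0.3, -0.3, -0.2]
width: 0.0207
```

```bash
python3 st.py
```

```text
7.6 p [0.5497 0.2213 0.1541] z [ 0.0017 -0.0035 -1.    ] tiltcmd 0.03959291635233004 0.019833180083041715 F [-0.2822 -0.2773 -0.2008] T [-0.0439 -0.0232  0.0816] w 0.020695580351414663 x [0.9644 0.2644 0.0008]
```

Request:
send_rows(
  commands=[
    [-0.03,0.26,0,0.04,0.02,0,1],
    [0,0,0,0,0,0,1],
    [0,0,0,0,0,0,1],
  ],
)

```text
time: 7.85
ee_pos: [0.5492, 0.2293, 0.1556]
eef_rot: [0.991, 0.133, 0.001, -0.0]
ft_force: [-0.3, 0.3, -0.1]
width: 0.0208
```

```bash
python3 st.py
```

```text
7.85 p [0.5492 0.2293 0.1556] z [ 0.0011  0.0005 -1.    ] tiltcmd -0.006225464351319241 0.012837322540012368 F [-0.32    0.3208 -0.1299] T [ 0.0196 -0.0824 -0.0206] w 0.020816666923101607 x [0.9647 0.2632 0.0012]
```

Next I check the alignment of the cap over the stud in all three views.

```bash
python3 - <<'E'
from h import *
s=r.read_state(); w=r.camera("wrist"); sc=r.camera("scene"); t=r.camera("top")
k=lambda im,x,y,ww,h,f:cv2.resize(im[y:y+h,x:x+ww],None,fx=f,fy=f,interpolation=cv2.INTER_CUBIC)
R=Ro.from_quat(s["eef_rot"]).as_matrix()
a=k(sc,385,190,100,130,4)
cv2.imwrite("pics/a6.png",a)
b=k(w,240,160,150,130,4); cv2.imwrite("pics/b6.png",b)
cv2.imwrite("pics/c6.png",k(t,85,180,160,130,4))
E
```

```text
(no output)
```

View pics/a6.png

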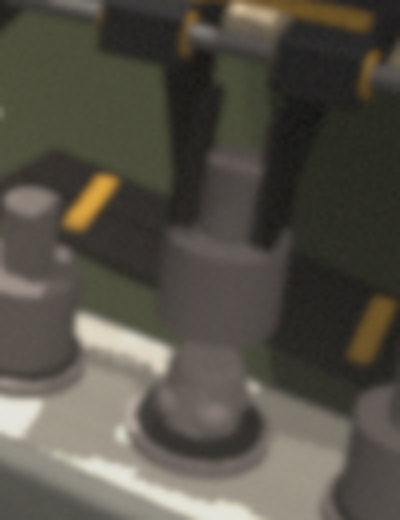

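View pics/b6.png

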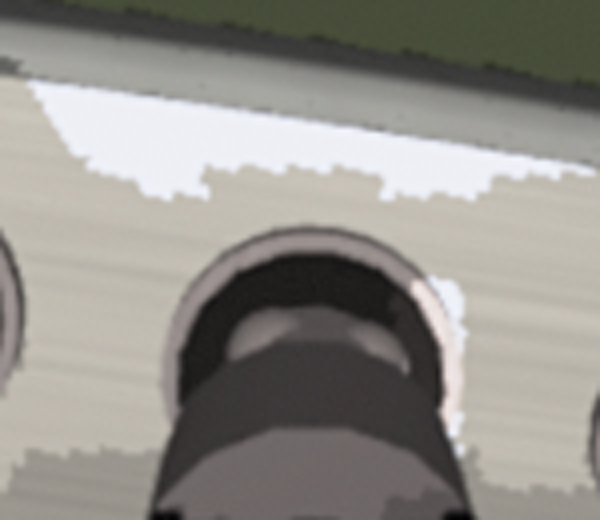

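View pics/c6.png

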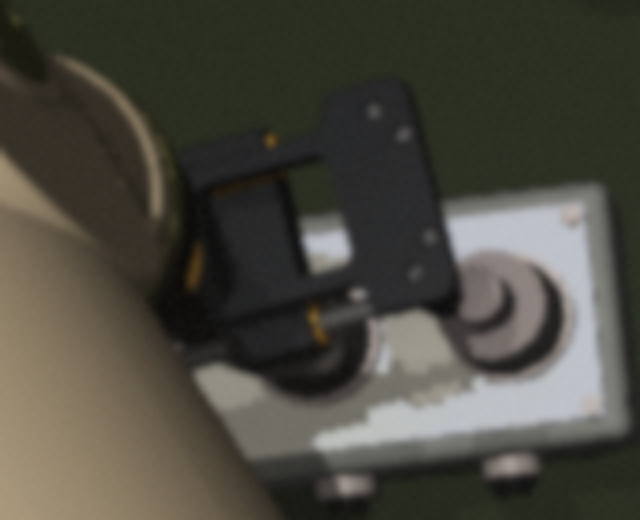

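```bash
python3 - <<'E'
from h import *
np.set_printoptions(precision=1,suppress=True)
R=np.array(r.calibration("scene")["R"]);print(R[0])
sc=r.camera("scene")
for sx,sy in((.545,.228),(.547,.2285)):
    for z in(.066,.097,.1165,.1525,.1825): print(z,proj("scene",(sx,sy,z)))
big=cv2.resize(sc[190:320,385:485],None,fx=5,fy=5,interpolation=cv2.INTER_CUBIC)
sx,sy=.545,.228
for rad,z,c in((.027,.066,(0,255,0)),(.0115,.097,(0,255,0)),(.022,.1165,(0,0,255)),(.022,.1525,(0,0,255)),(.011,.1825,(0,0,255))):
    for a in np.linspace(0,2*np.pi,90):
        u=(proj("scene",(sx+rad*np.cos(a),sy+rad*np.sin(a),z))-[385,190]+.5)*5-.5
        cv2.circle(big,tuple(int(round(q)) for q in u),1,c,-1)
cv2.imwrite("pics/d6.png",big[:600])
E
```

```text
[-0.7  0.7  0. ]
0.066 [433.8 295.8]
0.097 [436.4 279.1]
0.1165 [438.  268.3]
0.1525 [441.3 247.5]
0.1825 [444.1 229.4]
0.066 [433.3 296.5]
0.097 [435.9 279.8]
0.1165 [437.6 269. ]
0.1525 [440.8 248.2]
0.1825 [443.6 230. ]
```

View pics/d6.png

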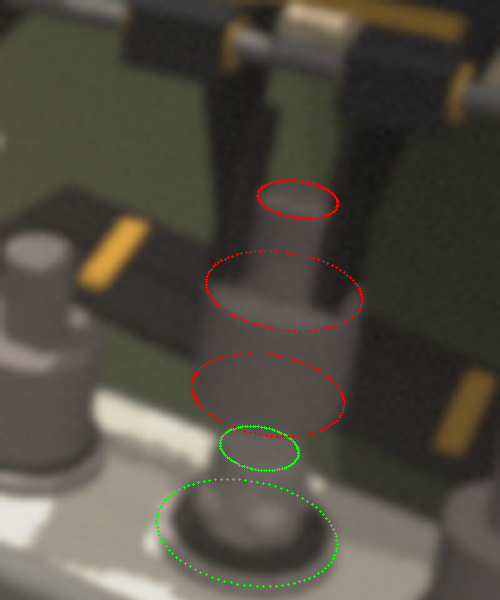

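```bash
python3 - <<'E'
from h import *
sc=r.camera("scene")
c=sc[180:320,380:490].astype(float)
c=np.clip((c-20)*1.9,0,255).astype(np.uint8)
big=cv2.resize(c,None,fx=5.5,fy=5.5,interpolation=cv2.INTER_CUBIC)[:600]
cv2.imwrite("pics/e6.png",big)
# tilted wrist check overlay
s=r.read_state();w=r.camera("wrist");R=Ro.from_quat(s["eef_rot"]).as_matrix()
b=cv2.resize(w[200:360,250:390],None,fx=4,fy=4,interpolation=cv2.INTER_CUBIC)
b=np.clip(b.astype(float)*1.8,0,255).astype(np.uint8)
def ring(rad,P,col):
    for a in np.linspace(0,2*np.pi,120):
        u=(wproj(P(rad*np.cos(a),rad*np.sin(a)),s)-[250,200]+.5)*4-.5
        cv2.circle(b,tuple(int(round(q)) for q in u),1,col,-1)
for rad,z in((.022,0),(.022,.036),(.011,.066)):
    ring(rad,lambda x,y:s["ee_pos"]+R@np.array([x-.0018,y,.0391-z]),(0,0,255))
ring(.027,lambda x,y:np.array([.5473+x,.2286+y,.066]),(0,255,0))
cv2.imwrite("pics/f6.png",b)
E
```

```text
(no output)
```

View pics/e6.png

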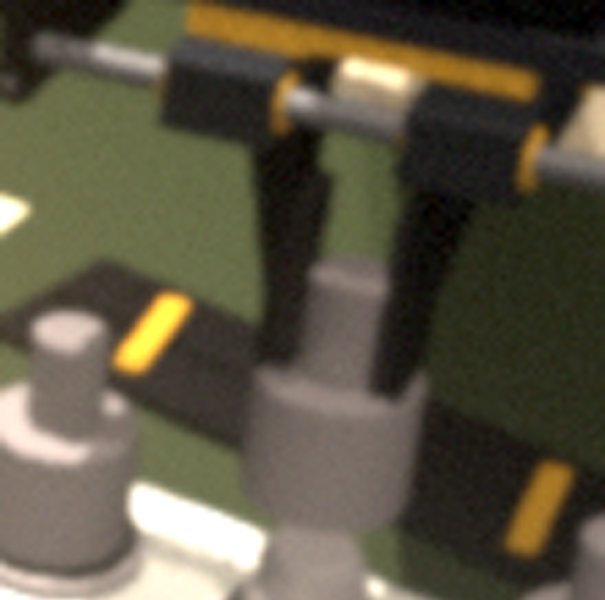

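View pics/f6.png

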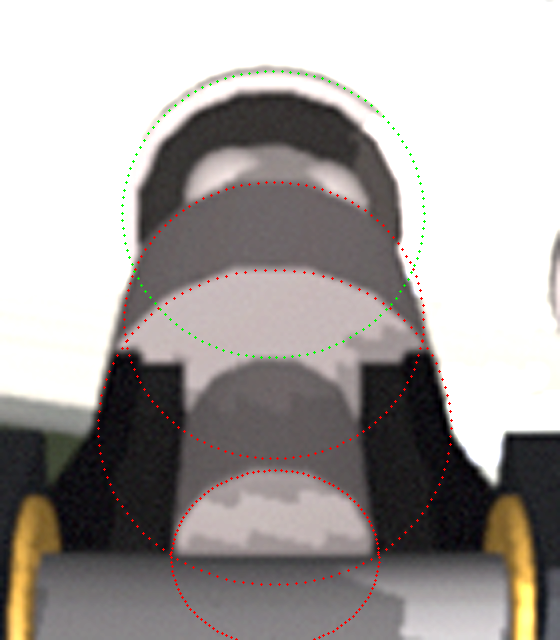

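The wrist overlay shows the cap outline and the stud flange concentric to about 0.5 mm, and the cap is upright. The scene view agrees. Now I descend gently.

Request:
send_rows(
  commands=[
    [0,0,-0.25,0,0,0,1],
    [0,0,-0.25,0,0,0,1],
    [0,0,-0.15,0,0,0,1],
    [0,0,0,0,0,0,1],
  ],
  grip_force=60,
)

```text
time: 8.48
ee_pos: [0.549, 0.2287, 0.1335]
eef_rot: [0.991, 0.133, 0.0, 0.0]
ft_force: [0.3, 0.1, -0.9]
width: 0.0206
```

```bash
python3 st.py
```

```text
8.4833 p [0.549  0.2287 0.1335] z [ 0.0006  0.     -1.    ] tiltcmd -0.0002863641165081394 0.006543563180939376 F [ 0.2983  0.0886 -0.8987] T [-0.0499 -0.0064  0.0281] w 0.020568211463823947 x [0.9648 0.2628 0.0006]
```

Request:
send_rows(
  commands=[
    [0,0,-0.15,0,0,0,1],
    [0,0,-0.12,0,0,0,1],
    [0,0,0,0,0,0,1],
  ],
)

```text
time: 8.73
ee_pos: [0.5486, 0.2285, 0.1238]
eef_rot: [0.991, 0.133, -0.0, 0.0]
ft_force: [-0.4, -0.0, -0.5]
width: 0.0208
```

```bash
python3 st.py
```

```text
8.7333 p [0.5486 0.2285 0.1238] z [-0.0007 -0.0003 -1.    ] tiltcmd 0.003353077851486994 -0.007476383433409566 F [-0.3669 -0.0065 -0.4606] T [ 0.0002  0.0043 -0.0008] w 0.020800638100838674 x [ 0.9648  0.2629 -0.0007]
```

Request:
send_rows(
  commands=[
    [0,0,-0.15,0,0,0,1],
    [0,0,-0.15,0,0,0,1],
  ],
)

```text
time: 8.9
ee_pos: [0.5498, 0.2294, 0.1168]
eef_rot: [0.991, 0.133, 0.001, -0.0]
ft_force: [-3.9, -1.4, 2.8]
width: 0.0205
```

```bash
python3 st.py
```

```text
8.9 p [0.5498 0.2294 0.1168] z [ 0.0025  0.001  -1.    ] tiltcmd -0.011418630338826837 0.02864344740373762 F [-3.8518 -1.4138  2.8451] T [-0.3916  0.9824  0.0234] w 0.02053023849525259 x [0.9649 0.2628 0.0027]
```

Request:
send_rows(
  commands=[
    [-0.03,-0.01,-0.15,-0.01,0.03,0,1],
    [0,0,-0.1,0,0,0,1],
  ],
)

```text
time: 9.07
ee_pos: [0.5487, 0.229, 0.109]
eef_rot: [0.991, 0.133, -0.0, 0.0]
ft_force: [-0.2, -1.1, 1.2]
width: 0.0206
```

```bash
python3 st.py
```

```text
9.0667 p [0.5487 0.229  0.109 ] z [-0.0002 -0.0002 -1.    ] tiltcmd 0.0025520239326779098 -0.0017625971085789517 F [-0.1609 -1.0593  1.2463] T [-0.1536  0.0522 -0.0118] w 0.02060242317167252 x [ 0.9648  0.2629 -0.0002]
```

Request:
send_rows(
  commands=[
    [0,0,-0.12,0,0,0,1],
    [0,0,-0.12,0,0,0,1],
    [0,0,-0.12,0,0,0,1],
  ],
)

```text
time: 9.32
ee_pos: [0.5503, 0.2299, 0.1054]
eef_rot: [0.991, 0.132, 0.002, 0.001]
ft_force: [-19.0, -10.0, 43.1]
width: 0.0209
```

```bash
python3 st.py
```

```text
9.3167 p [0.5503 0.2299 0.1054] z [ 0.005  -0.0014 -1.    ] tiltcmd 0.015589038191208526 0.05758003541415634 F [-19.0482  -9.9531  43.1062] T [-2.8023  4.6106  0.0059] w 0.020949719167720076 x [0.9649 0.2625 0.0045]
```

Request:
send_rows(
  commands=[
    [-0.04,-0.02,-0.04,0.02,0.06,0,1],
  ],
)

```text
time: 9.4
ee_pos: [0.5494, 0.2296, 0.1067]
eef_rot: [0.991, 0.133, 0.001, 0.0]
ft_force: [-2.7, -2.0, 8.8]
width: 0.0209
```

```bash
python3 st.py
```

```text
9.4 p [0.5494 0.2296 0.1067] z [ 0.0016 -0.0004 -1.    ] tiltcmd 0.004211389408995797 0.018297545009339364 F [-2.6971 -2.0031  8.8093] T [-0.548   0.6227  0.0076] w 0.020938920641594177 x [0.9649 0.2627 0.0014]
```

Request:
send_rows(
  commands=[
    [-0.02,-0.01,-0.07,0,0.02,0,1],
    [-0.01,0,-0.07,0,0.01,0,1],
    [-0.01,0,-0.07,0,0.01,0,1],
  ],
)

```text
time: 9.65
ee_pos: [0.5498, 0.2298, 0.1057]
eef_rot: [0.991, 0.132, 0.002, 0.001]
ft_force: [-9.6, -5.5, 24.9]
width: 0.021
```

```bash
python3 st.py
```

```text
9.65 p [0.5498 0.2298 0.1057] z [ 0.0034 -0.0008 -1.    ] tiltcmd 0.009103058104159607 0.03924045344277781 F [-9.5817 -5.5302 24.8556] T [-1.4246  2.1181 -0.0039] w 0.02095777569112531 x [0.9649 0.2624 0.0031]
```

Request:
send_rows(
  commands=[
    [-0.04,-0.02,-0.06,0,0.03,0,1],
    [-0.03,-0.02,-0.06,0,0.02,0,1],
    [-0.03,-0.02,-0.06,0,0.02,0,1],
    [-0.03,-0.02,-0.06,0,0.02,0,1],
    [-0.03,-0.02,-0.06,0,0.02,0,1],
    [-0.03,-0.02,-0.06,0,0.02,0,1],
  ],
)

```text
time: 10.15
ee_pos: [0.5494, 0.2295, 0.1059]
eef_rot: [0.991, 0.133, 0.004, -0.001]
ft_force: [-3.1, -1.5, 15.1]
width: 0.0206
```

```bash
python3 st.py
```

```text
10.15 p [0.5494 0.2295 0.1059] z [ 0.0078  0.0029 -1.    ] tiltcmd -0.033217129707631424 0.08935702981083594 F [-3.1264 -1.4701 15.0701] T [-0.6133  0.864  -0.0271] w 0.020575417764355147 x [0.9648 0.2628 0.0083]
```

Request:
send_rows(
  commands=[
    [-0.03,-0.02,-0.08,-0.02,0.04,0,1],
    [-0.03,-0.02,-0.08,-0.02,0.04,0,1],
    [-0.03,-0.02,-0.08,-0.01,0.03,0,1],
    [-0.03,-0.02,-0.08,0,0.02,0,1],
    [-0.03,-0.02,-0.08,0,0.02,0,1],
    [-0.03,-0.02,-0.08,0,0.02,0,1],
  ],
)

```text
time: 10.65
ee_pos: [0.5496, 0.2296, 0.1058]
eef_rot: [0.991, 0.133, 0.005, -0.0]
ft_force: [-5.9, -3.2, 21.0]
width: 0.021
```

```bash
python3 st.py; python3 - <<'E'
from h import *
s=r.read_state(); w=r.camera("wrist"); sc=r.camera("scene")
f=lambda im,k:np.clip(im.astype(float)*k,0,255).astype(np.uint8)
cv2.imwrite("pics/g7.png",f(cv2.resize(sc[180:320,360:500],None,fx=4,fy=4,interpolation=cv2.INTER_CUBIC),1.6))
R=Ro.from_quat(s["eef_rot"]).as_matrix()
b=f(cv2.resize(w[200:350,240:400],None,fx=4,fy=4,interpolation=cv2.INTER_CUBIC),1.6)
def ring(rad,P,col):
    for a in np.linspace(0,2*np.pi,120):
        u=(wproj(P(rad*np.cos(a),rad*np.sin(a)),s)-[240,200]+.5)*4-.5
        cv2.circle(b,tuple(int(round(q)) for q in u),1,col,-1)
for rad,z in((.022,0),(.022,.036),(.011,.066)):
    ring(rad,lambda x,y:np.array([.5473+x,.2286+y,.067+z]),(0,0,255))
ring(.027,lambda x,y:np.array([.5473+x,.2286+y,.066]),(0,255,0))
cv2.imwrite("pics/h7.png",b)
E
python3 st.py
```

```text
10.65 p [0.5496 0.2296 0.1058] z [ 0.0099  0.0015 -0.9999] tiltcmd -0.017105679932828324 0.11350854165520478 F [-5.8804 -3.1544 20.967 ] T [-0.8772  1.4962  0.0234] w 0.020982877008836096 x [0.9648 0.263  0.01  ]
10.75 p [0.5496 0.2297 0.1058] z [ 0.0099  0.0015 -0.9999] tiltcmd -0.017387577553608743 0.11340120007001037 F [-6.4197 -3.4654 20.7478] T [-0.8555  1.4354  0.0006] w 0.020467438636363106 x [0.9647 0.263  0.01  ]
```

View pics/g7.png

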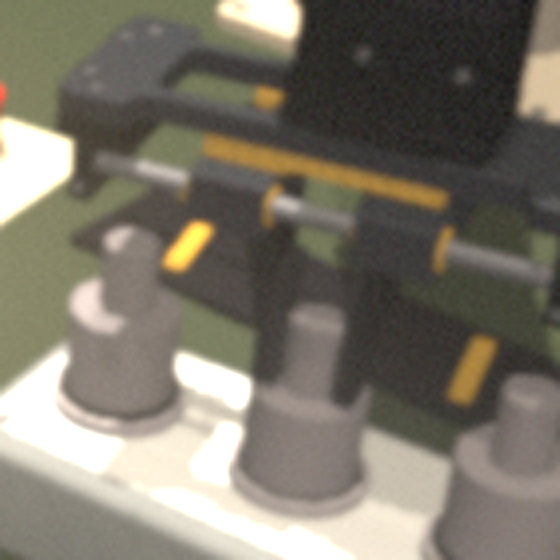

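View pics/h7.png

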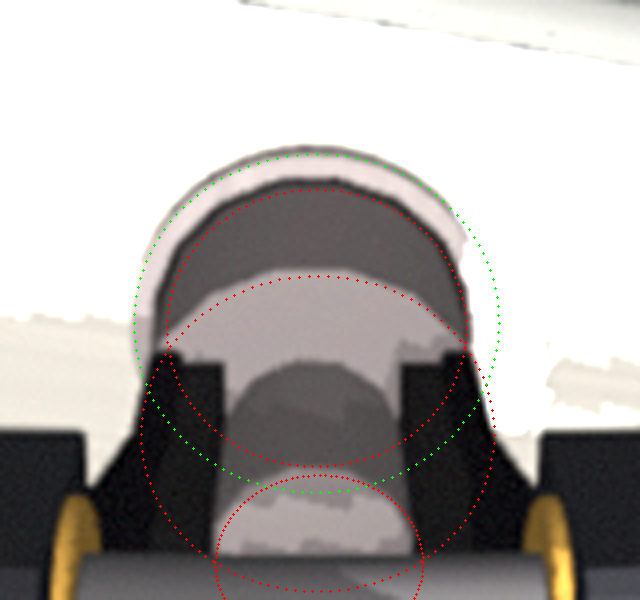

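The cap is seated with its skirt just above the flange ring, like the two neighbouring ports, and concentric with it. The push is about 21 N. I hold it there for more than two seconds.

Request:
send_rows(
  commands=[
    [-0.03,-0.02,-0.08,-0.02,0.07,0,1],
    [-0.03,-0.02,-0.08,-0.02,0.07,0,1],
    [-0.03,-0.02,-0.08,-0.01,0.07,0,1],
    [-0.03,-0.02,-0.08,-0.01,0.07,0,1],
    [-0.03,-0.02,-0.08,-0.01,0.07,0,1],
    [-0.03,-0.02,-0.08,-0.01,0.07,0,1],
    [-0.03,-0.02,-0.08,-0.01,0.07,0,1],
    [-0.03,-0.02,-0.08,-0.01,0.07,0,1],
    [-0.03,-0.02,-0.08,-0.01,0.07,0,1],
    [-0.03,-0.02,-0.08,-0.01,0.07,0,1],
  ],
)

```text
time: 11.58
ee_pos: [0.5499, 0.2296, 0.1059]
eef_rot: [0.991, 0.133, -0.012, 0.001]
ft_force: [-5.2, -2.9, 19.1]
width: 0.0203
```

Request:
send_rows(
  commands=[
    [-0.03,-0.02,-0.08,-0.01,0.07,0,1],
    [-0.03,-0.02,-0.08,-0.01,0.07,0,1],
    [-0.03,-0.02,-0.08,-0.01,0.07,0,1],
    [-0.03,-0.02,-0.08,-0.01,0.07,0,1],
    [-0.03,-0.02,-0.08,-0.01,0.07,0,1],
    [-0.03,-0.02,-0.08,-0.01,0.07,0,1],
    [-0.03,-0.02,-0.08,-0.01,0.07,0,1],
    [-0.03,-0.02,-0.08,-0.01,0.07,0,1],
    [-0.03,-0.02,-0.08,-0.01,0.07,0,1],
    [-0.03,-0.02,-0.08,-0.01,0.07,0,1],
  ],
)

```text
time: 12.42
ee_pos: [0.551, 0.2296, 0.1063]
eef_rot: [0.991, 0.133, -0.028, -0.0]
ft_force: [-5.3, -3.3, 20.3]
width: 0.0207
```

```bash
python3 st.py
```

```text
12.4167 p [0.551  0.2296 0.1063] z [-0.0562 -0.0071 -0.9984] tiltcmd 0.08124603384443761 -0.6439354283902332 F [-5.3182 -3.2562 20.3188] T [-0.7319  1.1971  0.0276] w 0.02070081173970449 x [ 0.9632  0.2627 -0.0561]
```

I over-corrected the tilt and the tool is now about 3° off vertical. I bring it back gradually while still pressing.

Request:
send_rows(
  commands=[
    [-0.03,-0.02,-0.08,0.01,-0.1,0,1],
    [-0.03,-0.02,-0.08,0.01,-0.1,0,1],
    [-0.03,-0.02,-0.08,0.01,-0.1,0,1],
    [-0.03,-0.02,-0.08,0.01,-0.1,0,1],
  ],
)

```text
time: 12.75
ee_pos: [0.5501, 0.2296, 0.1059]
eef_rot: [0.991, 0.133, -0.006, 0.0]
ft_force: [-7.9, -3.7, 20.5]
width: 0.0205
```

```bash
python3 st.py
```

```text
12.75 p [0.5501 0.2296 0.1059] z [-0.0122 -0.0018 -0.9999] tiltcmd 0.020291229399409683 -0.14026179750088044 F [-7.9176 -3.6832 20.5342] T [-0.9579  1.7454  0.0197] w 0.02050650664008148 x [ 0.9648  0.2628 -0.0123]
```

Request:
send_rows(
  commands=[
    [-0.04,-0.02,-0.08,0.01,-0.03,0,1],
    [-0.04,-0.02,-0.08,0,0,0,1],
    [-0.04,-0.02,-0.08,0,0.02,0,1],
    [-0.04,-0.02,-0.08,0,0.02,0,1],
  ],
)

```text
time: 13.08
ee_pos: [0.5495, 0.2296, 0.1058]
eef_rot: [0.991, 0.133, 0.001, -0.001]
ft_force: [-4.4, -2.4, 18.4]
width: 0.0207
```

```bash
python3 st.py
```

```text
13.0833 p [0.5495 0.2296 0.1058] z [ 0.0015  0.0014 -1.    ] tiltcmd -0.016009635229826548 0.01719532816597658 F [-4.4268 -2.3699 18.3981] T [-0.8039  0.9745 -0.0448] w 0.02070150943742042 x [0.9647 0.2632 0.0018]
```

Vertical again, with an 18 N push. I hold for about 2.5 s and watch the tilt in short batches.

Request:
send_rows(
  commands=[
    [-0.04,-0.02,-0.085,0,0.02,0,1],
    [-0.04,-0.02,-0.085,0,0.03,0,1],
    [-0.04,-0.02,-0.085,0,0.03,0,1],
    [-0.04,-0.02,-0.085,0,0.03,0,1],
    [-0.04,-0.02,-0.085,0,0.03,0,1],
    [-0.04,-0.02,-0.085,0,0.03,0,1],
    [-0.04,-0.02,-0.085,0,0.03,0,1],
    [-0.04,-0.02,-0.085,0,0.03,0,1],
  ],
)

```text
time: 13.75
ee_pos: [0.5495, 0.2296, 0.1058]
eef_rot: [0.991, 0.133, 0.005, -0.002]
ft_force: [-5.2, -2.8, 20.8]
width: 0.0205
```

```bash
python3 st.py
```

```text
13.75 p [0.5495 0.2296 0.1058] z [ 0.0095  0.0062 -0.9999] tiltcmd -0.07084953813101803 0.10870563665467908 F [-5.2031 -2.787  20.8158] T [-0.9454  1.2374  0.033 ] w 0.02047719175988055 x [0.9648 0.2629 0.0108]
```

Request:
send_rows(
  commands=[
    [-0.04,-0.02,-0.085,-0.03,0.05,0,1],
    [-0.04,-0.02,-0.085,-0.03,0.05,0,1],
    [-0.04,-0.02,-0.085,-0.02,0.05,0,1],
    [-0.04,-0.02,-0.085,-0.02,0.05,0,1],
    [-0.04,-0.02,-0.085,-0.02,0.05,0,1],
    [-0.04,-0.02,-0.085,-0.02,0.05,0,1],
    [-0.04,-0.02,-0.085,-0.02,0.05,0,1],
    [-0.04,-0.02,-0.085,-0.02,0.05,0,1],
    [-0.04,-0.02,-0.085,-0.02,0.05,0,1],
  ],
)

```text
time: 14.5
ee_pos: [0.5495, 0.2297, 0.1058]
eef_rot: [0.991, 0.132, -0.0, 0.003]
ft_force: [-4.7, -2.3, 20.4]
width: 0.0208
```

```bash
python3 st.py; python3 - <<'E'
from h import *
for i in range(24):
    w=r.camera("wrist") if i%2 else r.camera("scene")
    if i==22: cv2.imwrite("pics/s8.png",w)
    if i==23: cv2.imwrite("pics/w8.png",w)
    if i%8==0: print(r.read_state()["ft_force"])
cv2.imwrite("pics/t8.png",r.camera("top"))
E
python3 st.py
```

```text
14.5 p [0.5495 0.2297 0.1058] z [ 0.0006 -0.0059 -1.    ] tiltcmd 0.06786193469030732 0.007411977091139596 F [-4.6966 -2.3001 20.3928] T [-0.7858  1.1945  0.0229] w 0.020830259160780205 x [ 0.965   0.2623 -0.0009]
[-5.07761814 -2.86610449 20.71672353]
[-4.74621443 -3.60790577 21.21568335]
[-5.79415029 -2.95125175 20.61742872]
15.75 p [0.5495 0.2297 0.1058] z [ 0.0007 -0.0058 -1.    ] tiltcmd 0.06648227904607407 0.008236809136133874 F [-4.7434 -3.4836 20.3889] T [-0.7842  1.1757  0.0308] w 0.020994317872906794 x [ 0.965   0.2622 -0.0008]
```

View pics/s8.png

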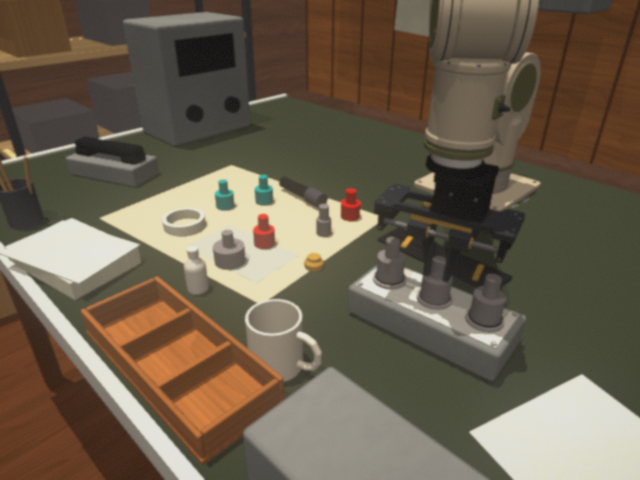

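View pics/w8.png

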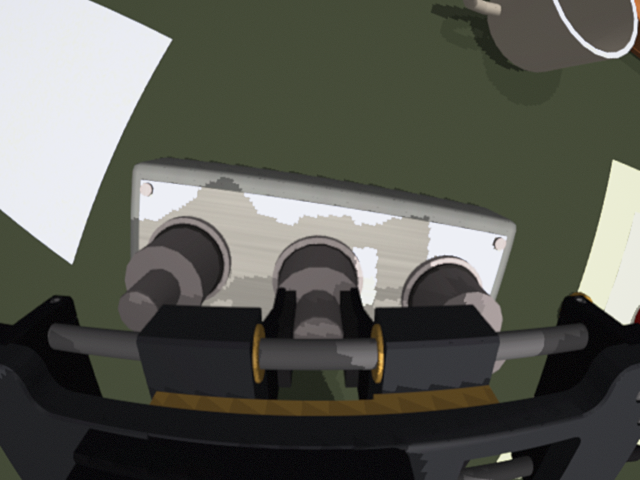

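The cap is on the middle stud at about (435,285) in the scene view, square and level with its neighbours. The other objects haven't moved. The push stayed at about 20.5 N and the pose did not change for 1.25 s, so I hand in.

```bash
python3 - <<'E'
from bench import r
print(r.close_job())
E
```

```text
the job is handed in; nothing more can be done
None
```

I fitted the middle-sized grey cap on the bare middle stud, pressed it past the click, and handed in at 15.8 s while still holding it down. The hand-in gives no verdict.

- **Cap position:** the cap sits level with its two neighbours and centred to about 1 mm in the wrist view. The tool was within 0.006 rad of vertical. From the tool height the mouth is about 7 mm above the box top, which is full seal squeeze, and the force rose sharply there. I could not read the seal joint itself.
- **Push:** it stayed between about 15 and 25 N after the click. In the last 1.25 s before hand-in it was steady at about 20.5 N with the pose unchanged.
- **Other objects:** in the last scene picture the other two caps and the bystanders are where they started.

Two things went wrong briefly:
- **Push peak:** the push reached 43 N vertically for a moment as the cap met the hard stop. That load was on the fingers and the cap; I don't know whether it counts towards the 40 N limit on the arm or gripper body.
- **Tool tilt:** I over-corrected the tilt during the hold, and the tool leaned about 0.056 rad before I brought it back. It pressed steadily for about 2.7 s after that.

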